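Collect finished slide cassettes from the stainer's catch tray and close the carrier

ROBOT

A 6-joint arm with a two-finger parallel gripper is mounted at the origin on the work surface. World frame = base frame: x ahead of the robot, y to its left, z up, the work surface at z = 0. Lengths are in m, angles in rad, forces in N, time in s.
With the tool pointing down it reaches from about 0.275 to 0.725 m from the base axis. Payload 5.6 kg.
Tool frame: the origin (TCP) lies midway between the tips of the shut fingers; the grasp point (between the pads) lies 19 mm behind it (manip.tcp_to_grasp is the distance from the TCP to the grasp point, in m); z points along the fingers, y is the direction in which the jaws open and shut (so a half turn about z gives the same grasp; the last joint's range is limited). The gripper opens to 85 mm and grips with 20 to 120 N. Pads are 22 mm wide; open, the fingers measure 114 mm over their backs; the gripper's body (76 mm by 85 mm) begins 54 mm behind the grasp point. The pads swing forward as they close: fully open they stand 13 mm farther back than shut.
Start: joints at [1.432, 0.255, 0.108, 0, -1.424, -0.285], TCP at [0.226, 0.501, 0.231] pointing down, gripper open.
Joint ranges: [-2.95, 2.95], [-1.21, 1.97], [-1.09, 1.5], [-2.87, 1.71], [-2.94, -0.07], [-3.05, 3.05]. Speed limits (rad/s): [2.57, 2.57, 3.14, 3.14, 3.14, 3.14].

INTERFACE

Orientations are given as a unit quaternion [x, y, z, w].
In Python, from plant import manip gives the robot as it stands.
- The arm moves only by the shell command python3 -m pendant 'ROWS' [OPENING] [FORCE]. ROWS is JSON, a list of rows, each a list of 4 numbers: the shift along the world's x, y, z in mm, then the turn about the world's z in rad. In form: [[tx, ty, tz, twist], ...]. A call has 1 to 10 rows; each row shifts and turns the pose as measured when the row begins; what a row does not reach is not made up. A row lasts 1/12 s, in which the tool goes at most 41.7 mm and 7.16 degrees, less where a joint would pass 70% of its speed; a pose out of reach is approached as far as the arm can. A call is refused whole if a number of a shift passes 41.7 or a number of a turn 0.125, either way. A call with a gripper value outside its range is refused whole. OPENING is the opening, from 0 (shut) to 1 (fully open), set as the call begins (- or left out, the last holds). The fingers move at their own pace and stop on an object; FORCE is the grip in N (left out, the last holds). Time passes only in rows, so rows that do not move let the fingers close. It gives the time, the measured TCP pose, the force and the opening at its end, in the units of the state.
- manip.state(): the state, without advancing time (a new reading comes with each control period).
- manip.read_camera(name): name is "scene" or "top" or "wrist"; returns a dict with "image" (400x640x3 uint8, red, green, blue), "fx", "fy", "cx", "cy" (pixels), "rvec" (rotation vector, rad) and "tvec" (3), from world to camera coordinates, as OpenCV has them. Camera axes: x right, y down, z forward; pixel columns grow to the right and rows downward; lengths in m; the calibration is good to about 2 mm. A picture is of the moment at which its call begins. There is no depth.
- manip.sign_off(): hands the job in, once; it reports no verdict.
The state is a dict: "time_s": time; "joint_pos": joint angles; "joint_velocities": joint speeds; "tau": joint torques, N m; "eef_pos": TCP position; "tool_rot": TCP orientation; "contact_force": force on the tool from outside, world axes, zero at the start; "wrist_torque": the same for the moment, N m; "grip_width": opening from 0.0 (shut) to 1.0 (fully open).
Only numpy, scipy, OpenCV 4.12 (cv2) and the standard library are available. Lean on these libraries where they do the work, as an engineer would, in place of code of your own. Each camera call takes 0.05 s, during which the arm holds its last target. There are 200 camera calls.

TASK

The slide stainer has delivered three sealed cassettes into its catch tray. Take the two violet-ended ones and set them down, not drop them, in the white carrier box, one in each compartment, lying flat with the label up; then shut the carrier's blue lid fully. The red-ended cassette is due for a rerun: leave it where it lies, and do not disturb the slide box, stopwatch and pencil lying on the bench.

Things in the scene. Friction and masses are not known exactly. Their poses are not given: they have to be found in the camera images.
- stainer: white bench-top slide stainer with a low aluminium catch tray in front of it, one rigid fixed unit. Origin: underside of the tray's centre, on the bench. Tray 290 (x) x 150 (y) mm, floor 4 thick, lip 14 high; the cassettes lie side by side across it in a row along x. On the +y side a steel chute (60 high at most) rises from y = 72 to the housing, which begins at y = 157 and is 270 high, 380 wide
- cassette_a: flat sealed slide cassette, 76 long (its x) x 30 wide (its y) x 24 high, about 60 g; white with a violet end (+x end, 28 long) and a violet stripe on the paper label on top. Origin: centre of its underside; z is up when it lies label up. Lies on the tray floor, its long side about along the stainer's y; to be collected
- cassette_b: flat sealed slide cassette, 76 long (its x) x 30 wide (its y) x 24 high, about 60 g; white with a violet end (+x end, 28 long) and a violet stripe on the paper label on top. Origin: centre of its underside; z is up when it lies label up. The same as cassette_a; to be collected
- rerun: flat sealed slide cassette, 76 long (its x) x 30 wide (its y) x 24 high, about 60 g; white with a red end (+x end, 28 long) and a red stripe on the paper label on top. Origin: centre of its underside; z is up when it lies label up. Lies in the row with the others; must stay where it is
- carrier: white carrier box, fixed, 140 (x) x 220 (y) x 55 high outside, walls, floor and divider 4 thick; a full-height divider splits it into two compartments of 132 (x) x 104 (y). Origin: centre of its underside. Its lid is hinged on its +x rim, the side away from the stainer
- bay_1 (a point): centre of the floor of the compartment on the carrier's +y side (inner floor, 4 above the bench); axes as the carrier's
- bay_2 (a point): centre of the floor of the compartment on the carrier's -y side; axes as the carrier's
- carrier_lid (a joint): angle of the blue lid in rad: 0 shut, grows as it opens, starts at 1.5 to 1.75 (standing about upright, its top some 200 above the bench). Stiff hinge: it stays where it is left and must be pushed all the way down
- carrier_lid_hinge (a point): middle of the lid's hinge line, which runs along the carrier's y at the top of its +x rim. The lid is 6 thick, about 140 from hinge to free edge and 220 wide
- carrier_lid_handle (a point): grip point of the black knob on the lid's outer face near its free edge, in the middle of its width
- slide_box: black slide box 90 x 65 x 26, a bystander; origin centre of underside
- stopwatch: steel stopwatch, diameter 52, 13 high, a bystander; origin centre of underside
- pencil: green pencil 150 x 8 x 8 lying on the bench between tray and carrier, a bystander; origin centre of underside

How it is judged:
By the outcome, as a careful person would: the job done as asked, in the order asked, and still so for the second after the job is handed in, with the robot touching nothing.
It also fails if it takes over 72 s, if anything falls off the work surface, if the arm or the gripper's body presses on something with over 40 N, if the wrist force passes 120 N, or if a joint passes its speed limit or range.

## Working session

There is one attempt and no reset: what is moved stays moved. The work goes in short steps, Python scripts to look and compute and a shell command to move; the robot and the scene stay as the last step left them, time stands still between calls to the robot, and variables do not carry over. Pictures are saved under pics/ and viewed, on a budget of 10 in all, crops included, one or two more only if the job needs it, and the job is handed in when it is done.

```bash
mkdir -p pics; ls; cat > h.py <<'E'
import numpy as np, cv2
from plant import manip
def cam(n,save=None):
    c=manip.read_camera(n)
    if save: cv2.imwrite('pics/'+save,c['image'][:,:,::-1])
    K=np.array([[c['fx'],0,c['cx']],[0,c['fy'],c['cy']],[0,0,1]]);R=cv2.Rodrigues(np.array(c['rvec'],float))[0];t=np.array(c['tvec'],float).ravel()
    return c['image'],K,R,t
def ray(K,R,t,u,v,z):
    d=R.T@np.linalg.inv(K)@np.array([u,v,1.]);o=-R.T@t
    return o+d*(z-o[2])/d[2]
def proj(K,R,t,p):
    q=K@(R@np.array(p,float)+t);return q[:2]/q[2]
E
python3 - <<'E'
from h import *
for n in('top','scene'):
    im,K,R,t=cam(n,n+'0.png');print(n,K[0,0],(-R.T@t).round(3),R.round(2).tolist())
    np.savez(n+'0.npz',K=K,R=R,t=t)
s=manip.state();print(s['eef_pos'],s['tool_rot'],s['time_s'])
E
```

```text
pics
top 460.4888636162473 [ 0.36  -0.098  1.174] [[-0.03, -1.0, 0.03], [-0.99, 0.02, -0.12], [0.12, -0.03, -0.99]]
scene 412.4939527207766 [0.916 0.485 0.759] [[-0.83, 0.56, 0.01], [0.36, 0.55, -0.75], [-0.43, -0.62, -0.66]]
[0.22592877 0.5009703  0.23047459] [ 9.77623245e-01 -2.10361744e-01 -1.59893921e-04  8.37792520e-04] 0.1
```

View pics/top0.png

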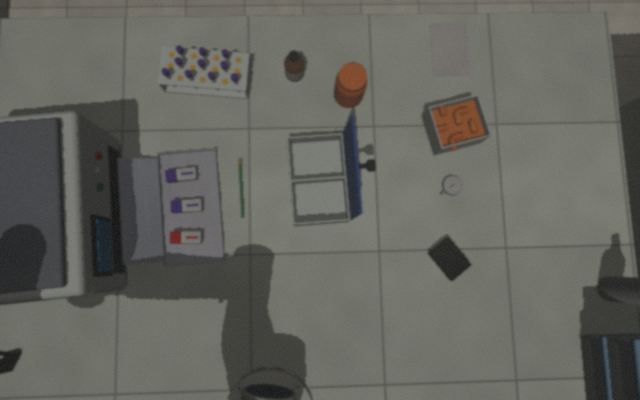

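View pics/scene0.png

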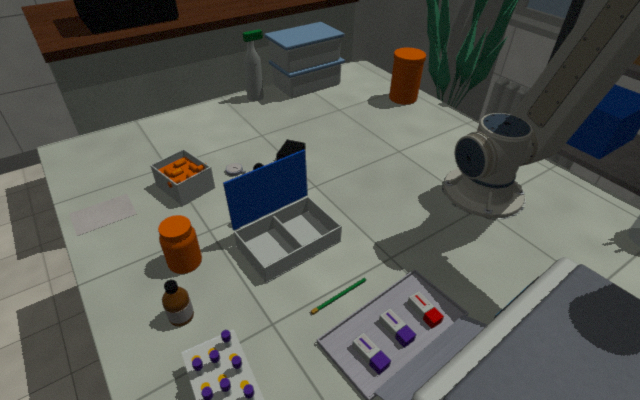

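Top view: violet cassettes at about (182,174) and (186,205), red at (186,237). The carrier spans (290–350, 135–222), with its lid standing on the right side at x≈353. The pencil is at (241,188) and the housing is on the left. I'll zoom in for accurate corners.

```bash
python3 - <<'E'
from h import *
im=cv2.imread('pics/top0.png')[115:275,110:390]
im=cv2.convertScaleAbs(im,alpha=1.5)
o=cv2.resize(im[:, :],None,fx=2.85,fy=2.85,interpolation=cv2.INTER_CUBIC);cv2.imwrite('pics/crop.png',o)
d=np.load('top0.npz');K,R,t=d['K'],d['R'],d['t']
f=cv2.imread('pics/top0.png');h=cv2.cvtColor(f,cv2.COLOR_BGR2HSV)
for nm,lo,hi in(('vio',(118,100,40),(145,255,255)),('red',(170,120,60),(180,255,255)),('red0',(0,120,60),(6,255,255)),('green',(45,80,40),(85,255,255)),('blue',(105,120,30),(117,255,255))):
    m=cv2.inRange(h,lo,hi);m[:115]=0;m[275:]=0;m[:,:120]=0;m[:,400:]=0
    n,l,st,ce=cv2.connectedComponentsWithStats(m)
    for i in range(1,n):
        if st[i,4]>4: print(nm,st[i],ce[i].round(1),ray(K,R,t,*ce[i],.028).round(4), ray(K,R,t,*ce[i],.004).round(4))
E
```

```text
vio [166 170  10  11  83] [170.5 175.2] [0.5918 0.2362 0.028 ] [0.5966 0.2432 0.004 ]
vio [172 201   9  11  89] [175.8 206.1] [0.5131 0.2222 0.028 ] [0.5163 0.2289 0.004 ]
red0 [171 232   9  11  84] [175.  236.9] [0.4366 0.2233 0.028 ] [0.4382 0.23   0.004 ]
blue [352 126   2   5   7] [352.7 127.9] [ 0.7048 -0.2267  0.028 ] [ 0.712  -0.2294  0.004 ]
blue [356 159   2   9  10] [356.3 163.2] [ 0.6121 -0.2324  0.028 ] [ 0.6173 -0.2352  0.004 ]
```

View pics/crop.png

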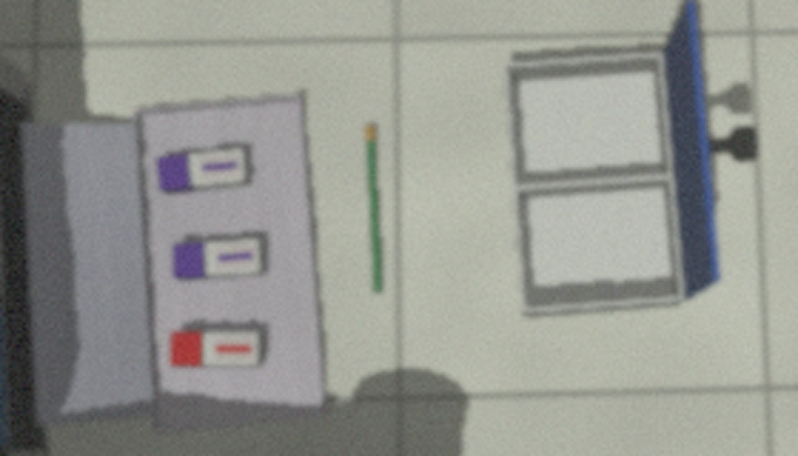

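The crop shows cassette A's top at crop corners (157,157)–(248,184), B at (173,244)–(264,274) and the rerun at (171,333)–(262,364). The carrier rim runs (511,67), (662,57), (683,299), (525,313), and the knob is at about (742,143).

```bash
python3 - <<'E'
from h import *
d=np.load('top0.npz');K,R,t=d['K'],d['R'],d['t']
f=lambda x,y,z: ray(K,R,t,110+x/2.85-.3,115+y/2.85-.3,z)
for n,P,z in(('A',[(157,157),(160,190),(248,184),(246,147)],.028),('B',[(173,244),(175,278),(264,274),(262,234)],.028),('R',[(171,333),(172,366),(262,364),(260,326)],.028),('car',[(511,67),(662,57),(683,299),(525,313)],.055),('div',[(518,185),(668,174)],.055),('tray',[(138,110),(303,94),(325,405),(155,412)],.014),('pen',[(370,124),(378,292)],.008)):
    Q=np.array([f(x,y,z)[:2] for x,y in P]);print(n,Q.round(4).tolist(),'c',Q.mean(0).round(4))
    if len(Q)==4: print('  sides',[np.linalg.norm(Q[i]-Q[i-1]).round(4) for i in range(4)],cv2.minAreaRect(Q.astype(np.float32)))
d=np.load('scene0.npz')
S=d['K'],d['R'],d['t']
im=cv2.imread('pics/scene0.png')
o=cv2.resize(im[130:400,200:480],None,fx=2.2,fy=2.2,interpolation=cv2.INTER_CUBIC);cv2.imwrite('pics/crop2.png',o)
h=cv2.cvtColor(im,cv2.COLOR_BGR2HSV);m=cv2.inRange(h,(105,120,30),(120,255,255));m[:140]=0;m[240:]=0;m[:,330:]=0
ys,xs=np.nonzero(m);p=np.c_[xs,ys];print('lid hull',cv2.approxPolyDP(cv2.convexHull(p.astype(np.int32)),4,True).reshape(-1,2).tolist())
E
```

```text
A [[0.6059, 0.2505], [0.5763, 0.2475], [0.5798, 0.1707], [0.6131, 0.1726]] c [0.5938 0.2104]
  sides [np.float64(0.0782), np.float64(0.0298), np.float64(0.0769), np.float64(0.0333)] ((0.5929023623466492, 0.21004138886928558), (0.03329901024699211, 0.07822100818157196), 5.319478988647461)
B [[0.528, 0.2356], [0.4981, 0.2336], [0.4996, 0.1565], [0.535, 0.1583]] c [0.5152 0.196 ]
  sides [np.float64(0.0776), np.float64(0.0301), np.float64(0.0771), np.float64(0.0354)] ((0.5153020620346069, 0.19612762331962585), (0.035419363528490067, 0.07756441086530685), 3.0035452842712402)
R [[0.4501, 0.2364], [0.4215, 0.2352], [0.4212, 0.1579], [0.4542, 0.1598]] c [0.4368 0.1974]
  sides [np.float64(0.0768), np.float64(0.0286), np.float64(0.0773), np.float64(0.0331)] ((0.4356338679790497, 0.19735583662986755), (0.033084459602832794, 0.07717414200305939), 3.061184883117676)
car [[0.6733, -0.0636], [0.6796, -0.1961], [0.4659, -0.2069], [0.4573, -0.0712]] c [ 0.569  -0.1344]
  sides [np.float64(0.2162), np.float64(0.1327), np.float64(0.214), np.float64(0.1359)] ((0.5684863328933716, -0.13395217061042786), (0.21615555882453918, 0.1359248161315918), 2.714975595474243)
div [[0.5685, -0.0675], [0.5752, -0.1978]] c [ 0.5718 -0.1326]
tray [[0.6521, 0.2722], [0.6637, 0.1252], [0.3847, 0.1062], [0.3826, 0.2535]] c [0.5208 0.1893]
  sides [np.float64(0.2701), np.float64(0.1475), np.float64(0.2797), np.float64(0.1473)] ((0.5191691517829895, 0.18927252292633057), (0.2796960473060608, 0.14746327698230743), 3.8966641426086426)
pen [[0.6362, 0.0662], [0.4835, 0.0601]] c [0.5598 0.0632]
lid hull [[304, 150], [306, 194], [234, 229], [224, 182]]
```

View pics/crop2.png

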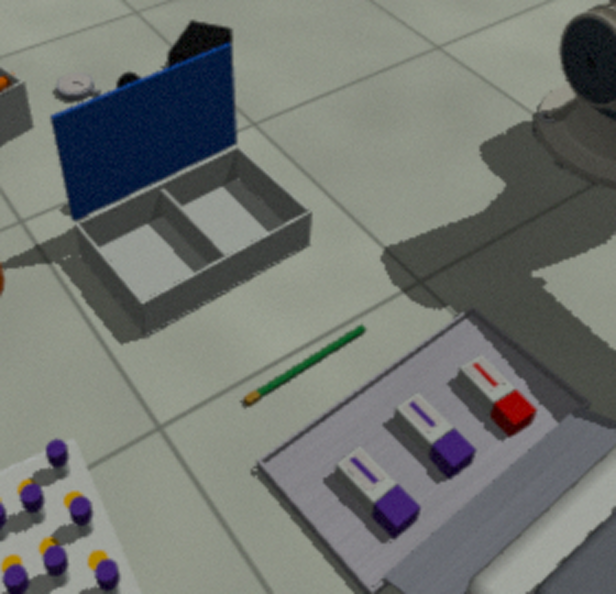

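Measured sizes match the given ones: cassettes about 77×31 mm, carrier about 216×136, tray about 280×147. Targets:

| Item | Position (x, y) | Yaw |
|---|---|---|
| Cassette A | (0.593, 0.2105) | long axis ≈94° |
| Cassette B | (0.515, 0.197) | long axis ≈93° |
| Bay_1 | (0.623, −0.132) | carrier ≈2.4° |
| Bay_2 | (0.515, −0.136) | carrier ≈2.4° |

First I go around the housing corner.

```bash
python3 -m pendant '[[2,-29,3,-0.108],[2,-29,3,-0.108],[2,-29,3,-0.108],[2,-29,3,-0.108],[2,-29,3,-0.108],[2,-29,3,-0.108],[2,-29,3,-0.108],[2,-29,3,-0.108],[2,-29,3,-0.108],[2,-29,3,-0.108]]' 0.65 30
```

```text
time_s: 0.93
eef_pos: [0.2428, 0.1992, 0.2527]
tool_rot: [0.715, -0.699, -0.003, 0.008]
contact_force: [0.8, 0.2, -0.8]
grip_width: 0.652
```

```bash
python3 -m pendant '[[34,1,-8,0.005],[34,1,-8,0.005],[34,1,-8,0.005],[34,1,-8,0.005],[34,1,-8,0.005],[34,1,-8,0.005],[34,1,-8,0.005],[34,1,-8,0.005],[34,1,-8,0.005],[34,1,-8,0]]'; python3 - <<'E'
from h import *
im,K,R,t=cam('wrist','w1.png');np.savez('w1.npz',K=K,R=R,t=t);print((-R.T@t).round(3))
s=manip.state();print(s['eef_pos'])
for n,p in(('A',(.593,.2105,.028)),('B',(.515,.197,.028))):print(n,proj(K,R,t,p).round(1))
E
```

```text
time_s: 1.77
eef_pos: [0.593, 0.1998, 0.1737]
tool_rot: [0.729, -0.685, -0.007, -0.001]
contact_force: [-0.0, 1.3, 0.3]
grip_width: 0.652
[0.597 0.118 0.316]
[0.59679888 0.1989783  0.16820988]
A [317.  193.2]
B [395.3 184.9]
```

View pics/w1.png

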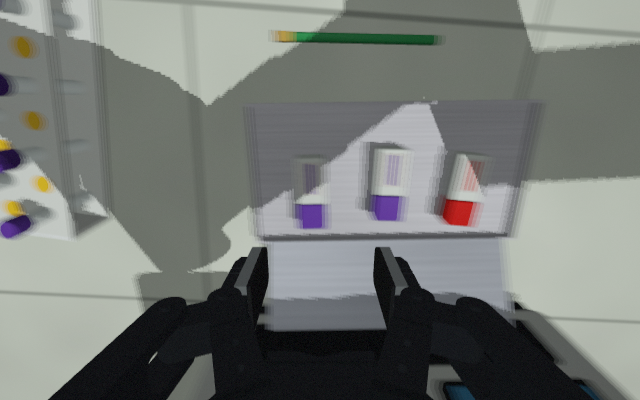

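The wrist picture is blurred by motion: A is at about (312,195) and B at (390,185). It also shows the camera sits about 80 mm to the −y side of the tool, so I'll turn the tool half round before placing to keep it away from the lid. I'll settle and re-measure numerically.

```bash
python3 -m pendant '[[-3,8,-8,0],[0,0,0,0],[0,0,0,0],[0,0,0,0]]'; cat > wm.py <<'E'
from h import *
import sys
im,K,R,t=cam('wrist',sys.argv[1]);zt=float(sys.argv[2]) if len(sys.argv)>2 else .028
s=manip.state();print(s['eef_pos'].round(4),np.round(s['tool_rot'],4),np.round(s['joint_pos'],3))
h=cv2.cvtColor(im,cv2.COLOR_RGB2HSV)
def comps(m):
    n,l,st,ce=cv2.connectedComponentsWithStats(m)
    for i in range(1,n):
        if st[i,4]>150:
            ys,xs=np.nonzero(l==i);P=np.array([ray(K,R,t,x,y,zt)[:2]*1000 for x,y in zip(xs,ys)],np.float32)
            r=cv2.minAreaRect(P);print(st[i].tolist(),np.round(r[0],1),np.round(r[1],1),round(r[2],1))
print('violet');comps(cv2.inRange(h,(118,100,40),(145,255,255))[:,:][:260])
E
python3 wm.py w2.png
```

```text
time_s: 2.15
eef_pos: [0.5937, 0.2062, 0.1532]
tool_rot: [0.727, -0.686, -0.009, 0.007]
contact_force: [-0.8, -0.3, 0.6]
grip_width: 0.65
[0.5938 0.2062 0.1539] [ 0.7274 -0.6861 -0.0085  0.0062] [ 0.574  0.454  0.206 -0.014 -1.339 -0.513]
violet
[399, 154, 9, 31, 187] [514.5 182. ] [ 5.6 28.2] 2.2
[311, 165, 7, 30, 186] [595.7 196.3] [ 5.5 27.7] 3.1
[378, 192, 37, 32, 917] [516.1 220. ] [34.3 31.6] 2.3
[300, 207, 32, 27, 791] [591.9 236.4] [29.6 26.9] 5.7
```

View pics/w2.png

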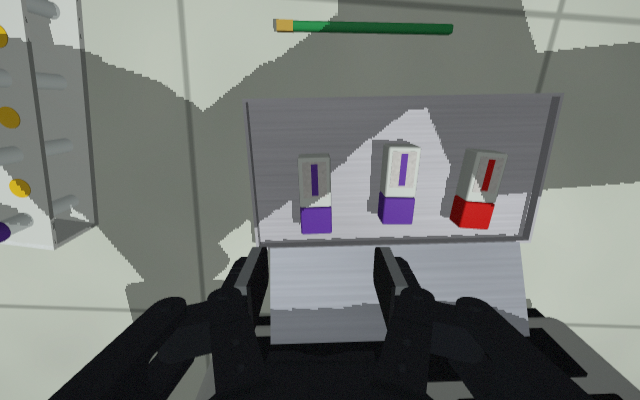

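Settled view: A's violet end is at px (316,220), B's at (396,208), and both match the top-camera positions to within 2 mm. I'll descend on A.

```bash
python3 -m pendant '[[0,2,-35,0.012],[0,0,-35,0.012],[0,0,-30,0],[0,0,-18,0],[0,0,0,0],[0,0,0,0]]'
```

```text
time_s: 2.7
eef_pos: [0.5936, 0.2107, 0.0441]
tool_rot: [0.738, -0.675, -0.005, -0.003]
contact_force: [0.2, 0.2, 1.1]
grip_width: 0.653
```

```bash
python3 -m pendant '[[0,-3,-15,0],[0,0,-12,0],[0,0,-6,0],[0,0,0,0],[0,0,0,0]]'
```

```text
time_s: 3.12
eef_pos: [0.5973, 0.2104, 0.0196]
tool_rot: [0.739, -0.674, -0.002, -0.01]
contact_force: [-0.1, 0.1, -0.5]
grip_width: 0.65
```

```bash
python3 -m pendant '[[-2,-1,-7,0],[-1,-1,-3,0],[0,0,0,0],[0,0,0,0]]'
```

```text
time_s: 3.45
eef_pos: [0.5954, 0.2092, 0.0113]
tool_rot: [0.739, -0.674, -0.001, -0.012]
contact_force: [0.5, -0.2, -0.9]
grip_width: 0.649
```

```bash
python3 -m pendant '[[-1,0,-3,0],[0,0,0,0],[0,0,0,0]]'; python3 -m pendant '[[0,0,0,0],[0,0,0,0],[0,0,0,0],[0,0,0,0],[0,0,0,0],[0,0,0,0],[0,0,0,0]]' 0 30
```

```text
time_s: 3.7
eef_pos: [0.5945, 0.2092, 0.0083]
tool_rot: [0.739, -0.674, -0.001, -0.012]
contact_force: [-0.2, 0.5, 0.3]
grip_width: 0.646
time_s: 4.28
eef_pos: [0.5948, 0.2094, 0.0085]
tool_rot: [0.739, -0.674, -0.001, -0.012]
contact_force: [0.1, 1.2, 0.6]
grip_width: 0.346
```

Gripped at 29.4 mm, which fits. Now lift, then carry it over while turning the tool.

```bash
python3 -m pendant '[[0,0,15,0],[0,0,35,0],[0,0,40,0],[0,0,40,0],[0,0,40,0],[0,0,40,0]]'; python3 -m pendant '[[3,-32,0,-0.12],[3,-32,0,-0.12],[3,-32,0,-0.12],[3,-32,0,-0.12],[3,-32,0,-0.12],[3,-32,0,-0.12],[3,-32,0,-0.12],[3,-32,0,-0.12],[3,-32,0,-0.12],[3,-32,0,-0.12]]'
```

```text
time_s: 4.78
eef_pos: [0.5849, 0.2048, 0.2127]
tool_rot: [0.738, -0.675, -0.007, 0.001]
contact_force: [1.4, 1.2, -0.8]
grip_width: 0.346
time_s: 5.62
eef_pos: [0.6176, -0.1206, 0.2261]
tool_rot: [-0.21, 0.978, -0.002, 0.011]
contact_force: [1.7, 0.6, -0.3]
grip_width: 0.345
```

```bash
python3 -m pendant '[[0,0,0,-0.12],[0,0,0,-0.12],[0,0,0,-0.12],[0,0,0,-0.12],[0,0,0,-0.12],[0,0,0,-0.12],[0,0,0,-0.12],[0,0,0,-0.12],[0,0,0,-0.12],[0,0,0,-0.12]]';python3 -c "
from h import *
s=manip.state();print(s['joint_pos'],s['eef_pos'])
im,K,R,t=cam('top','top1.png')"
```

```text
time_s: 6.45
eef_pos: [0.6148, -0.1298, 0.2218]
tool_rot: [0.402, 0.916, -0.007, 0.004]
contact_force: [0.4, 0.3, -0.9]
grip_width: 0.342
[ 0.04977639  0.4122212   0.30258103  0.01612096 -1.46040196 -2.44978008] [ 0.6147775  -0.12975349  0.22184743]
```

Joint 6 nears its range, so I stop the turn about 9° short of square, which is fine in a 104 mm compartment. Now positioning over bay_1 and lowering.

```bash
python3 -m pendant '[[2,2,0,-0.1],[2,2,0,-0.1],[2,2,0,-0.1],[2,1,0,-0.1],[0,0,0,-0.1],[0,0,0,0],[0,0,0,0]]';python3 -c "
from h import *
s=manip.state();print(s['joint_pos'],s['eef_pos'])
im,K,R,t=cam('scene','s1.png')
a=cv2.imread('pics/s1.png')[80:330,150:480];b=cv2.imread('pics/top1.png')[100:260,230:450]
a=cv2.resize(a,(528,400));b=cv2.resize(b,(0,0),fx=1.2,fy=1.2)
o=np.zeros((400,528+264,3),np.uint8);o[:,:528]=a;o[:b.shape[0],528:528+b.shape[1]]=b;cv2.imwrite('pics/c3.png',o)"
```

```text
time_s: 7.08
eef_pos: [0.6221, -0.122, 0.2199]
tool_rot: [0.62, 0.785, -0.008, 0.0]
contact_force: [-0.5, 0.5, -0.5]
grip_width: 0.344
[ 0.05947704  0.43339687  0.33174136  0.01224247 -1.47973069 -2.96878504] [ 0.62211631 -0.12203892  0.21991263]
```

View pics/c3.png

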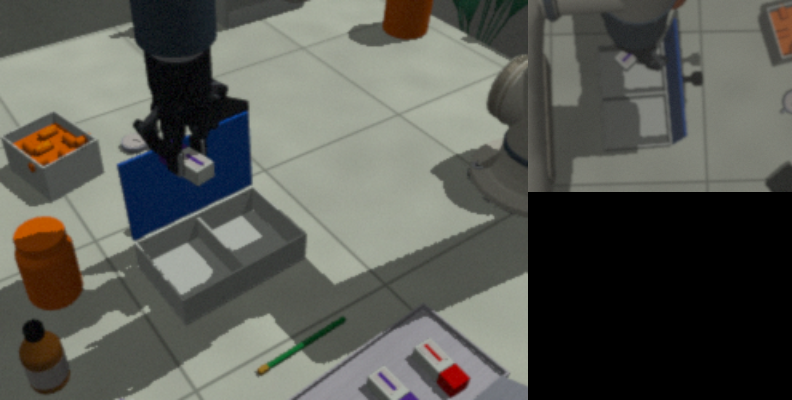

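The scene view shows the cassette held level, label up, over the far compartment and clear of the lid. Lowering.

```bash
python3 -m pendant '[[0,0,-30,0],[0,0,-30,0],[0,0,-30,0],[0,0,-30,0],[0,0,-20,0],[0,0,-10,0],[0,0,0,0],[0,0,0,0]]'
```

```text
time_s: 7.8
eef_pos: [0.6211, -0.1229, 0.0663]
tool_rot: [0.609, 0.793, -0.007, 0.003]
contact_force: [0.3, 0.6, 0.3]
grip_width: 0.345
```

```bash
python3 -m pendant '[[1,1,-18,0],[0,0,-15,0],[0,0,-10,0],[0,0,-5,0],[0,0,0,0],[0,0,0,0]]'
```

```text
time_s: 8.3
eef_pos: [0.6269, -0.1225, 0.0239]
tool_rot: [0.605, 0.796, -0.004, 0.008]
contact_force: [-0.8, 0.4, 0.1]
grip_width: 0.344
```

```bash
python3 -m pendant '[[-1,0,-6,0],[-1,0,-4,0],[0,0,-2,0],[0,0,0,0],[0,0,0,0]]'
```

```text
time_s: 8.72
eef_pos: [0.6266, -0.1227, 0.0139]
tool_rot: [0.605, 0.796, -0.002, 0.01]
contact_force: [-0.1, 0.1, -0.7]
grip_width: 0.345
```

```bash
python3 -m pendant '[[0,0,-3,0],[0,0,-1,0],[0,0,0,0],[0,0,0,0]]';python3 -m pendant '[[0,0,-1,0],[0,0,-1,0],[0,0,0,0]]'
```

```text
time_s: 9.05
eef_pos: [0.6269, -0.1227, 0.0099]
tool_rot: [0.605, 0.796, -0.002, 0.01]
contact_force: [0.2, -0.4, -0.8]
grip_width: 0.346
time_s: 9.3
eef_pos: [0.6272, -0.1228, 0.009]
tool_rot: [0.604, 0.797, -0.002, 0.011]
contact_force: [0.1, 0.2, -1.3]
grip_width: 0.347
```

```bash
python3 -m pendant '[[0,0,-1,0],[0,0,-1,0],[0,0,0,0]]'
```

```text
time_s: 9.55
eef_pos: [0.6275, -0.1228, 0.009]
tool_rot: [0.604, 0.797, -0.002, 0.012]
contact_force: [-0.6, -0.2, -0.9]
grip_width: 0.34
```

Height has stopped at 9 mm, so the cassette is on the floor as expected. Release and retreat.

```bash
python3 -m pendant '[[0,0,0,0],[0,0,0,0],[0,0,0,0],[0,0,0,0]]' 0.55; python3 -m pendant '[[0,0,10,0],[0,0,25,0],[0,0,40,0],[0,0,40,0],[0,0,40,0],[0,0,40,0]]'
```

```text
time_s: 9.88
eef_pos: [0.6279, -0.1228, 0.0088]
tool_rot: [0.604, 0.797, -0.002, 0.012]
contact_force: [0.3, 0.0, 0.4]
grip_width: 0.547
time_s: 10.38
eef_pos: [0.6186, -0.1226, 0.2019]
tool_rot: [0.605, 0.796, -0.008, 0.002]
contact_force: [1.7, -0.2, -0.6]
grip_width: 0.55
```

```bash
python3 -m pendant '[[-10,32,0,0.122],[-10,32,0,0.122],[-10,32,0,0.122],[-10,32,0,0.122],[-10,32,0,0.122],[-10,32,0,0.122],[-10,32,0,0.122],[-10,32,0,0.122],[-10,32,0,0.122],[-10,30,0,0.122]]' 0.65; python3 -m pendant '[[0,0,-5,0.122],[0,0,-5,0.122],[0,0,-5,0.122],[0,0,-5,0.122],[0,0,-5,0.122],[0,0,-5,0.122],[0,0,-5,0.122],[0,0,-5,0.122],[0,0,-5,0.122],[0,0,-5,0.122]]'
```

```text
time_s: 11.22
eef_pos: [0.5195, 0.2004, 0.2263]
tool_rot: [0.027, 0.999, 0.008, 0.017]
contact_force: [0.5, 0.9, -0.2]
grip_width: 0.646
time_s: 12.05
eef_pos: [0.5169, 0.2083, 0.1845]
tool_rot: [-0.563, 0.826, 0.021, 0.013]
contact_force: [0.2, -0.4, -0.3]
grip_width: 0.646
```

```bash
python3 -m pendant '[[0,-3,-5,0.11],[0,-3,-5,0.11],[0,-3,-5,0.1],[0,-2,-5,0.08],[0,0,0,0],[0,0,0,0],[0,0,0,0]]'; python3 wm.py w3.png
```

```text
time_s: 12.63
eef_pos: [0.517, 0.1965, 0.1678]
tool_rot: [0.724, -0.69, -0.023, -0.01]
contact_force: [0.9, 0.9, 0.2]
grip_width: 0.652
[0.5172 0.1965 0.168 ] [ 0.7237 -0.6897 -0.0225 -0.0105] [ 0.613  0.289  0.011 -0.05  -1.281 -0.551]
violet
[317, 151, 6, 30, 160] [514.6 182.2] [ 4.8 28.6] 2.5
[304, 192, 30, 26, 732] [513.5 222.5] [29.5 27.1] 2.3
```

```bash
python3 -m pendant '[[-1,-1,-30,0],[0,-1,-30,0],[0,0,-30,0],[0,0,-20,0],[0,0,0,0],[0,0,0,0]]'; python3 -c "
from h import *
from scipy.spatial.transform import Rotation as Q
s=manip.state();print(Q.from_quat(s['tool_rot']).as_matrix().round(3),s['eef_pos'])"
```

```text
time_s: 13.18
eef_pos: [0.5187, 0.1963, 0.0602]
tool_rot: [0.721, -0.693, -0.02, -0.016]
contact_force: [0.5, -0.4, 0.6]
grip_width: 0.652
[[ 0.04  -0.999 -0.007]
 [-0.998 -0.04   0.051]
 [-0.052  0.005 -0.999]] [0.51873732 0.19628265 0.06017905]
```

```bash
python3 -m pendant '[[-3,0,-20,0],[-2,0,-15,0],[-1,0,-6,0],[0,0,0,0],[0,0,0,0]]'; python3 -m pendant '[[-1,0,-5,0],[-1,0,-4,0],[0,0,0,0],[0,0,0,0]]'
```

```text
time_s: 13.6
eef_pos: [0.5179, 0.1993, 0.0266]
tool_rot: [0.721, -0.693, -0.018, -0.022]
contact_force: [0.0, 0.4, 0.7]
grip_width: 0.65
time_s: 13.93
eef_pos: [0.5185, 0.2008, 0.021]
tool_rot: [0.721, -0.693, -0.017, -0.026]
contact_force: [-0.3, 0.0, -0.4]
grip_width: 0.654
```

```bash
python3 -m pendant '[[-4,-4,-10,0],[-2,-2,-5,0],[0,0,0,0]]'
```

```text
time_s: 14.18
eef_pos: [0.5133, 0.1952, 0.0068]
tool_rot: [0.721, -0.692, -0.016, -0.027]
contact_force: [0.6, -0.3, -0.4]
grip_width: 0.65
```

```bash
python3 -m pendant '[[0,0,1,0],[0,0,0,0],[0,0,0,0],[0,0,0,0],[0,0,0,0],[0,0,0,0]]' 0 30; python3 -m pendant '[[0,0,15,0],[0,0,35,0],[0,0,40,0],[0,0,40,0],[0,0,40,0],[0,0,40,0]]'; python3 wm.py w4.png >/dev/null; python3 -c "
from h import *
from scipy.spatial.transform import Rotation as Q
s=manip.state();print(Q.from_quat(s['tool_rot']).as_matrix().round(3),s['joint_pos'])"
```

```text
time_s: 14.68
eef_pos: [0.5144, 0.1958, 0.0092]
tool_rot: [0.721, -0.692, -0.016, -0.028]
contact_force: [0.3, 0.3, -0.2]
grip_width: 0.343
time_s: 15.18
eef_pos: [0.5049, 0.1909, 0.2157]
tool_rot: [0.72, -0.693, -0.02, -0.015]
contact_force: [2.1, 0.7, -0.3]
grip_width: 0.344
[[ 0.039 -0.999  0.006]
 [-0.998 -0.039  0.054]
 [-0.054 -0.008 -0.999]] [ 0.61961906  0.22778599  0.07219468 -0.04113789 -1.37882662 -0.57338428]
```

```bash
python3 -m pendant '[[1,-31,0,-0.12],[1,-31,0,-0.12],[1,-31,0,-0.12],[1,-31,0,-0.12],[1,-31,0,-0.12],[1,-31,0,-0.12],[1,-31,0,-0.12],[1,-31,0,-0.12],[1,-31,0,-0.12],[1,-31,0,-0.12]]'; python3 -m pendant '[[0,0,0,-0.12],[0,0,0,-0.12],[0,0,0,-0.12],[0,0,0,-0.12],[0,0,0,-0.12],[0,0,0,-0.12],[0,0,0,-0.12],[0,0,0,-0.12],[0,0,0,-0.12],[0,0,0,-0.12]]';python3 -c "
from h import *
s=manip.state();print(s['joint_pos'],s['eef_pos'])"
```

```text
time_s: 16.07
eef_pos: [0.5194, -0.1244, 0.23]
tool_rot: [-0.184, 0.982, -0.003, 0.033]
contact_force: [1.4, 0.1, -0.5]
grip_width: 0.341
time_s: 16.9
eef_pos: [0.5165, -0.1316, 0.2251]
tool_rot: [0.426, 0.904, -0.021, 0.023]
contact_force: [0.2, 0.4, -0.5]
grip_width: 0.343
[ 0.08609634  0.19738386 -0.00728519  0.06073481 -1.34779594 -2.5493897 ] [ 0.51645238 -0.13162745  0.22510415]
```

```bash
python3 -m pendant '[[0,3,-20,-0.11],[0,3,-30,-0.11],[0,2,-30,-0.11],[0,2,-30,-0.09],[0,0,-15,0],[0,0,0,0]]';python3 -c "
from h import *
s=manip.state();print(s['joint_pos'])"
```

```text
time_s: 17.4
eef_pos: [0.5164, -0.1209, 0.0955]
tool_rot: [0.616, 0.787, -0.025, 0.02]
contact_force: [0.1, -1.0, -1.2]
grip_width: 0.346
[ 0.11118953  0.29025382 -0.2327342   0.07446702 -1.05511225 -3.0478527 ]
```

Joint 6 is almost at its limit, so I turn back slightly while lowering.

```bash
python3 -m pendant '[[0,0,0,0.08],[-1,0,-20,0.03],[-1,0,-20,0],[-1,0,-12,0],[0,0,0,0]]';python3 -c "
from h import *
s=manip.state();print(s['joint_pos'])"
```

```text
time_s: 17.82
eef_pos: [0.5153, -0.1211, 0.0449]
tool_rot: [0.568, 0.822, -0.023, 0.024]
contact_force: [-0.4, 0.8, -0.8]
grip_width: 0.346
[ 0.11188651  0.3343201  -0.32067649  0.08410568 -0.91205008 -2.94377731]
```

```bash
python3 -m pendant '[[-1,0,-16,0],[-1,0,-12,0],[-1,0,-6,0],[0,0,0,0]]'
```

```text
time_s: 18.15
eef_pos: [0.5162, -0.1215, 0.0151]
tool_rot: [0.567, 0.823, -0.022, 0.027]
contact_force: [-0.1, -0.5, -1.1]
grip_width: 0.341
```

```bash
python3 -m pendant '[[0,0,-4,0],[0,0,-2,0],[0,0,0,0]]'; python3 -m pendant '[[0,0,-1.5,0],[0,0,-1,0],[0,0,0,0]]'
```

```text
time_s: 18.4
eef_pos: [0.5186, -0.1216, 0.0117]
tool_rot: [0.567, 0.823, -0.02, 0.029]
contact_force: [0.5, -0.2, -0.7]
grip_width: 0.348
time_s: 18.65
eef_pos: [0.5199, -0.1216, 0.0105]
tool_rot: [0.567, 0.823, -0.02, 0.031]
contact_force: [-0.1, -0.6, -1.5]
grip_width: 0.347
```

```bash
python3 -m pendant '[[-1,0,-2,0],[0,0,-1,0],[0,0,0,0]]'
```

```text
time_s: 18.9
eef_pos: [0.5195, -0.1217, 0.0089]
tool_rot: [0.567, 0.823, -0.019, 0.031]
contact_force: [0.8, -0.8, 0.1]
grip_width: 0.343
```

```bash
python3 -m pendant '[[0,0,-2,0],[0,0,-1,0],[0,0,0,0]]'
```

```text
time_s: 19.15
eef_pos: [0.5199, -0.1218, 0.0086]
tool_rot: [0.566, 0.823, -0.019, 0.032]
contact_force: [0.7, -0.3, -0.4]
grip_width: 0.342
```

Height has stopped decreasing, so it has landed. Release, rise and check both bays.

```bash
python3 -m pendant '[[0,0,0,0],[0,0,0,0],[0,0,0,0],[0,0,0,0]]' 0.52; python3 -m pendant '[[0,0,10,0],[0,0,25,0],[0,0,40,0],[0,0,40,0],[0,0,40,0],[0,0,40,0]]'; python3 -m pendant '[[-15,30,10,0.12],[-15,35,10,0.12],[-15,35,10,0.12],[-15,35,10,0.12],[-15,35,0,0.12],[-15,35,0,0.12],[0,0,0,0.12],[0,0,0,0.12],[0,0,0,0],[0,0,0,0]]' 0;python3 -c "
from h import *
cam('top','top2.png');cam('scene','s2.png')
a=cv2.imread('pics/s2.png')[110:310,170:390];b=cv2.imread('pics/top2.png')[100:260,260:430]
o=np.zeros((500,790,3),np.uint8);a=cv2.resize(a,(440,400));b=cv2.resize(b,(340,320),interpolation=cv2.INTER_CUBIC);o[:400,:440]=a;o[:320,445:785]=b;cv2.imwrite('pics/c4.png',o)"
```

```text
time_s: 19.48
eef_pos: [0.5201, -0.1218, 0.0084]
tool_rot: [0.566, 0.823, -0.019, 0.033]
contact_force: [0.7, 0.1, -0.3]
grip_width: 0.521
time_s: 19.98
eef_pos: [0.5101, -0.1219, 0.1991]
tool_rot: [0.567, 0.823, -0.026, 0.022]
contact_force: [1.9, -0.5, -0.6]
grip_width: 0.52
time_s: 20.82
eef_pos: [0.4197, 0.0923, 0.2525]
tool_rot: [0.105, 0.994, -0.003, 0.04]
contact_force: [0.5, 0.1, -0.0]
grip_width: -0.004
```

View pics/c4.png

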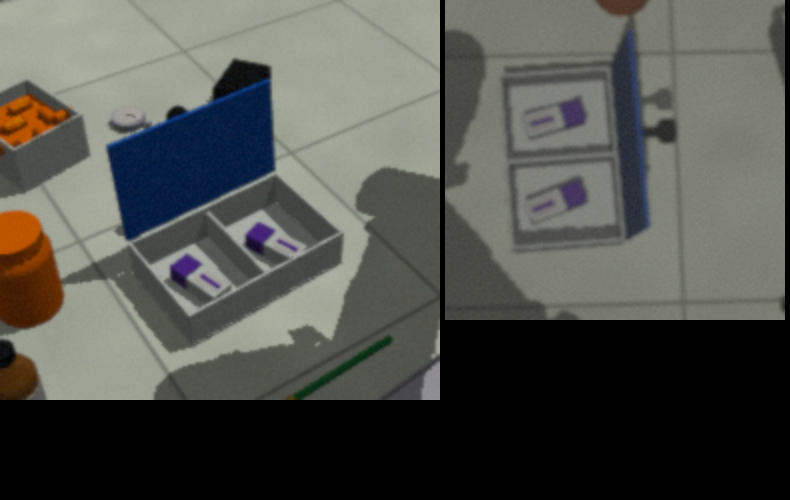

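Both cassettes lie flat, label up, one per compartment (top crop at about (555,117) and (557,200)). The lid stands upright with its knob at the middle. Next is the lid's lean, and then I go over it to its outer side.

```bash
python3 - <<'E'
from h import *
d=np.load('top0.npz');K,R,t=d['K'],d['R'],d['t'];d=np.load('scene0.npz');S=d['K'],d['R'],d['t']
for a in(1.45,1.5,1.55,1.6,1.65,1.7,1.75):
    o=[]
    for s in(-110,110):
        c=np.array([.572,-.204])+np.array([1,.042])*s/1000-np.array([.042,-1])*.14*np.cos(a)
        p=[*c,.058+.14*np.sin(a)];o+=[proj(K,R,t,p).round(1).tolist(),proj(*S,p).round(1).tolist()]
    print(a,o)
s=manip.state();print(s['joint_pos'].round(3))
E
echo "seen: scene lid top corners approx (304,150) robot side,(224,182); top crop edge"
```

```text
1.45 [[348.6, 215.5], [313.6, 152.5], [340.8, 116.0], [230.5, 186.6]]
1.5 [[351.9, 215.3], [311.8, 150.9], [344.0, 115.8], [229.0, 184.7]]
1.55 [[355.1, 215.1], [310.1, 149.5], [347.1, 115.5], [227.4, 183.0]]
1.6 [[358.4, 214.8], [308.4, 148.2], [350.3, 115.3], [225.9, 181.3]]
1.65 [[361.6, 214.6], [306.8, 147.0], [353.5, 115.2], [224.5, 179.9]]
1.7 [[364.8, 214.5], [305.1, 145.9], [356.6, 115.1], [223.1, 178.5]]
1.75 [[368.0, 214.3], [303.5, 145.0], [359.7, 115.1], [221.7, 177.3]]
[ 0.634 -0.046 -0.207  0.059 -1.357 -2.427]
seen: scene lid top corners approx (304,150) robot side,(224,182); top crop edge
```

```bash
python3 -m pendant '[[20,-20,6,0],[20,-38,6,0.04],[20,-40,6,0.04],[20,-40,5,0.04],[15,-40,0,0.04],[10,-40,0,0.04],[5,-40,0,0.04],[3,-40,0,0.02],[2,-35,0,0],[0,-25,0,0]]'
```

```text
time_s: 21.75
eef_pos: [0.5319, -0.2715, 0.2705]
tool_rot: [-0.017, 0.999, 0.002, 0.036]
contact_force: [0.4, 0.3, -0.3]
grip_width: -0.003
```

The lid is at about 1.62 rad. Descend behind it.

```bash
python3 -m pendant '[[0,0,-25,0],[0,0,-30,0],[0,0,-25,0],[0,0,-15,0],[0,0,0,0]]'; python3 -c "
from h import *
cam('scene','s3.png');cam('top','t3.png')
a=cv2.imread('pics/s3.png')[90:290,170:390];b=cv2.imread('pics/t3.png')[100:260,260:430]
o=np.zeros((400,790,3),np.uint8);a=cv2.resize(a,(440,400));b=cv2.resize(b,(340,320),interpolation=cv2.INTER_CUBIC);o[:400,:440]=a;o[:320,445:785]=b;cv2.imwrite('pics/c5.png',o)"
```

```text
time_s: 22.17
eef_pos: [0.5286, -0.285, 0.1685]
tool_rot: [-0.001, 0.999, 0.001, 0.034]
contact_force: [0.4, -0.3, -0.7]
grip_width: -0.005
```

View pics/c5.png

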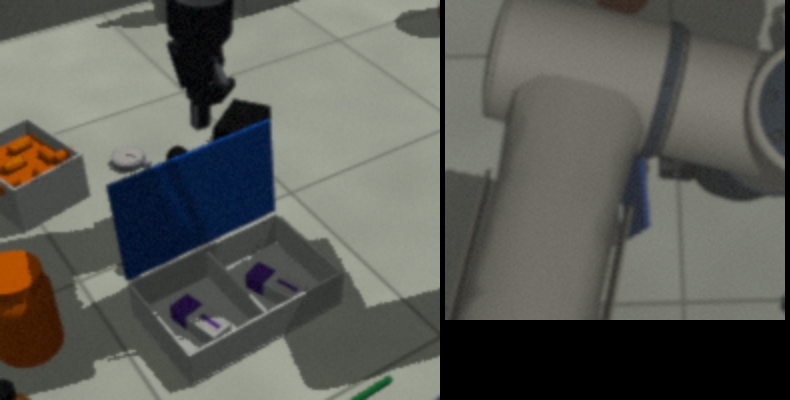

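The scene picture shows the shut fingers behind the lid at its free-edge level, beside the knob, with the cassettes unchanged. Pushing along the arc.

```bash
python3 -m pendant '[[1,14,-1,0],[1,14,-1,0],[1,14,-1,0],[1,10,-1,0],[0,12,-1,0],[0,12,-2,0],[0,12,-3,0]]'
```

```text
time_s: 22.85
eef_pos: [0.5395, -0.2004, 0.1742]
tool_rot: [0.003, 0.999, -0.005, 0.044]
contact_force: [-1.1, -1.2, 0.2]
grip_width: 0.003
```

```bash
python3 -m pendant '[[0,12,-10,0],[0,12,-10,0],[0,12,-10,0],[0,10,-10,0],[0,8,-10,0]]'; python3 -c "
from h import *
cam('scene','s4.png');a=cv2.imread('pics/s4.png')[90:290,170:390]
cv2.imwrite('pics/c6.png',cv2.resize(a,(440,400)))"
```

```text
time_s: 23.27
eef_pos: [0.5449, -0.1441, 0.1323]
tool_rot: [0.003, 0.999, -0.008, 0.053]
contact_force: [-0.2, -0.4, 0.7]
grip_width: -0.002
```

View pics/c6.png

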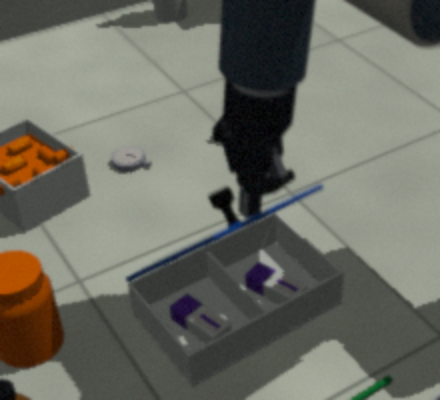

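The lid is coming down (about 0.7 rad) with the fingers on its outer face beside the knob. Continuing.

```bash
python3 -m pendant '[[-3,8,-14,0],[-3,7,-14,0],[-3,6,-14,0],[-3,4,-12,0]]'
```

```text
time_s: 23.65
eef_pos: [0.5384, -0.1168, 0.0824]
tool_rot: [0.002, 0.998, -0.008, 0.06]
contact_force: [0.9, -0.0, 1.2]
grip_width: 0.001
```

```bash
python3 -m pendant '[[-2,1,-8,0],[-1,0,-7,0],[0,0,-4,0],[0,0,-3,0]]'; python3 -m pendant '[[0,0,-3,0],[0,0,-3,0]]'
```

```text
time_s: 23.98
eef_pos: [0.5369, -0.1152, 0.0617]
tool_rot: [0.001, 0.998, -0.008, 0.062]
contact_force: [-13.1, 6.7, 30.4]
grip_width: -0.003
time_s: 24.15
eef_pos: [0.5369, -0.1152, 0.0618]
tool_rot: [0.001, 0.998, -0.009, 0.063]
contact_force: [-14.1, 7.3, 26.2]
grip_width: 0.002
```

Hard stop at z = 61.7 mm with 30 N, so the lid is on the rim. Rise, back off and check.

```bash
python3 -m pendant '[[0,0,10,0],[0,0,30,0],[0,5,40,0],[-5,15,40,0],[-15,30,40,0],[-20,35,10,0],[-20,35,0,0],[0,30,0,0],[0,0,0,0],[0,0,0,0]]'; python3 - <<'E'
from h import *
S=cam('scene','s5.png')[1:];T=cam('top','t5.png')[1:]
im=cv2.imread('pics/t5.png');h=cv2.cvtColor(im,cv2.COLOR_BGR2HSV);m=cv2.inRange(h,(100,100,30),(122,255,255));m[:110]=0;m[270:]=0;m[:,:260]=0;m[:,:]=m
n,l,st,ce=cv2.connectedComponentsWithStats(m);print([ (a.tolist()) for a in st[1:] if a[4]>200])
for a in(0,.05,.1):
    o=[]
    for s in(-110,110):
        c=np.array([.572,-.204])+np.array([1,.042])*s/1000-np.array([.042,-1])*.14*np.cos(a)
        o+=[proj(*S,[*c,.058+.14*np.sin(a)]).round(1).tolist()]
    print(a,o)
o=np.zeros((600,790,3),np.uint8);b=cv2.imread('pics/s5.png')[90:400,170:480]
o[:400,:400]=cv2.resize(b,(400,400));o[:256,405:789]=cv2.resize(im[100:276,140:404],(384,256),interpolation=cv2.INTER_CUBIC)
o[300:600,405:789]=cv2.resize(cv2.imread('pics/s5.png')[170:290,220:374],(384,300),interpolation=cv2.INTER_CUBIC)
cv2.imwrite('pics/c7.png',o)
E
```

```text
time_s: 24.98
eef_pos: [0.4778, 0.0308, 0.2377]
tool_rot: [0.005, 0.998, -0.006, 0.067]
contact_force: [-0.4, 0.2, -0.7]
grip_width: -0.002
[[288, 133, 61, 91, 4737]]
0 [[343.2, 223.6], [265.0, 264.9]]
0.05 [[343.3, 221.5], [264.8, 262.8]]
0.1 [[343.3, 219.3], [264.4, 260.5]]
```

View pics/c7.png

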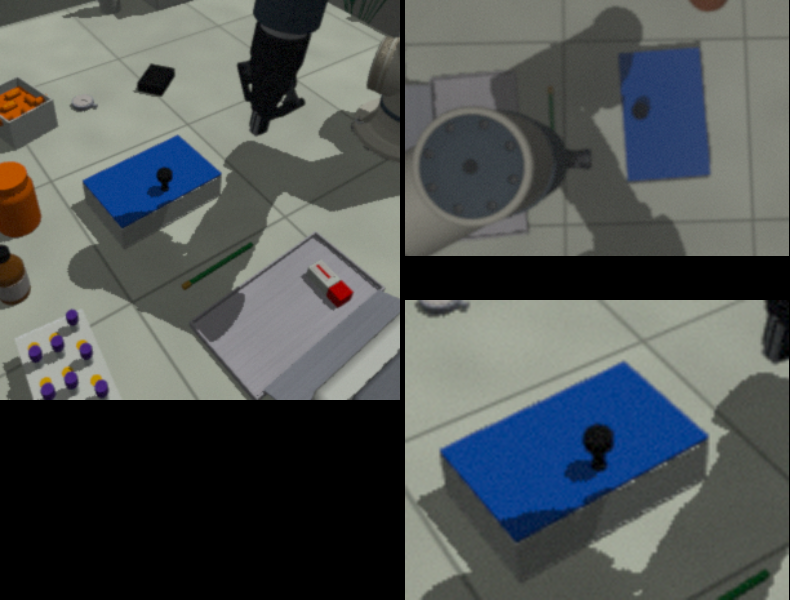

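The view shows the blue lid flat on the box with its near corners at scene px (341.6,224.8) and (264.5,266), which matches the 0 rad prediction. The rerun, pencil, stopwatch and slide box look in place. I'll do one pixel comparison against the start, then hand in.

```bash
python3 - <<'E'
from h import *
for f in('scene0','s5'):
    im=cv2.imread(f'pics/{f}.png');h=cv2.cvtColor(im,cv2.COLOR_BGR2HSV)
    m=cv2.inRange(h,(0,150,60),(4,255,255))|cv2.inRange(h,(174,150,60),(180,255,255));m[:280]=0
    g=cv2.inRange(h,(50,100,30),(80,255,255));g[:250]=0
    print(f,[np.argwhere(x[:, 300:460]>0).mean(0).round(1) for x in(m,g)])
a,b=cv2.imread('pics/scene0.png')[150:185,215:250],cv2.imread('pics/s5.png')[130:205,195:270]
r=cv2.matchTemplate(b,a,cv2.TM_CCOEFF_NORMED);print('stopwatch shift',cv2.minMaxLoc(r)[1],cv2.minMaxLoc(r)[3],'(20,20)=none')
manip.sign_off()
E
```

```text
scene0 [array([314.3, 132.5]), array([293.6,  40.9])]
s5 [array([315.9, 131.9]), array([293.7,  40.9])]
stopwatch shift 0.5935487747192383 (17, 11) (20,20)=none
the job is handed in; nothing more can be done
```

I set both violet-ended cassettes down in the carrier, one in each compartment, lying flat with the label up. I then pushed the blue lid shut and handed the job in at about 25 s, with the arm standing clear.

**What I checked:**
- **Cassettes:** before I shut the lid, the pictures showed one flat in each bay, label up. They lie roughly 10–20° off square, because the last joint was near the end of its range. Each was released only after the height stopped decreasing at the bay floor.
- **Lid:** it met a hard stop at about 62 mm height with roughly 30 N. Its corners in the last picture match an angle of 0 rad to within a pixel or two.
- **Pencil:** it shows no change between the first and last pictures.

**Less certain:**
- **Rerun cassette:** the centre of its red pixels moved 1.6 px. I put this down to changed shading, since nothing was meant to touch it and it looks in place.
- **Stopwatch:** my numeric check disagreed. It reported a shift of a few pixels, but at a weak match score (0.59), and the patch I compared included the lid, which had moved. By eye the stopwatch is where it was, and the arm never went near it.
- **Slide box:** I checked this by eye only, and it looks in place.

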